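# Find the unlocked outlet flap and open it

## Task

Three of the four flaps in the top of the grey air-outlet box are locked from inside and one has been left unlocked, but from outside they look alike. Press the yellow pads gently with the closed fingertips, without forcing a flap that stays firm, until you find the one that rocks; press it down so that its far lip tips up, then push the lip over from behind until the flap stands fully open, and move clear. Touch only: do not pinch the flap, and leave the things lying round about where they are.

Things in the scene. Friction and masses are not known exactly. Their poses are not given: they have to be found in the camera images.
- air_box: grey steel box bolted to the bench, 170 mm (its x) by 400 mm (its y), 62 mm high, level top. Origin on the bench under the middle of the row of flaps; z up, x from press pads to lips (roughly away from the robot), y along the row; case from y = -235 to +165 mm. Four identical flush flaps, 97 by 70 by 4 mm, at y = +120, +40, -40, -120 mm (1 to 4), 10 mm apart; plain steel 22 mm before and 51 mm behind them
- flap_1 (a joint): angle of flap 1, rad: 0 shut, growing as the pad end dips and the lip rises; stop at 1.66, just past upright. Each flap turns on a cross pin along the row, 52 mm from its lip, 45 mm from its pad end, 60 mm above the bench. The unlocked one turns under 1 to 3 N on its pad and stays at any angle it is left; locked ones give at most 3 mm on stiff sprung catches (17 N per mm at the pad)
- flap_2 (a joint): angle of flap 2, rad, as for flap 1
- flap_3 (a joint): angle of flap 3, rad, as for flap 1
- flap_4 (a joint): angle of flap 4, rad, as for flap 1
- flap_1_pad (a point): middle of the top of the soft yellow press pad (30 by 50 mm) of flap 1, 65 mm above the bench when shut, 28 mm from the pin and 17 mm inside the edge of the opening; moves with the flap. 50 mm of free depth below it when unlocked
- flap_2_pad (a point): the same on flap 2
- flap_3_pad (a point): the same on flap 3
- flap_4_pad (a point): the same on flap 4
- flap_1_lip (a point): middle of the upper edge of the lip of flap 1 (the long end, ribbed black rubber on top), 52 mm from the pin towards +x of the box; moves with the flap. Pressing the pad down 15 mm raises the lip 25 to 38 mm; it can then be pushed from behind, towards -x of the box, with a few N
- flap_2_lip (a point): the same on flap 2
- flap_3_lip (a point): the same on flap 3
- flap_4_lip (a point): the same on flap 4
- grinder (a point): middle of the big dark wheel of the bench grinder at the left, 205 mm above the bench; the wheel is 225 mm across (top 320 mm above the bench) and its spindle with a brown mop reaches 160 mm further to the right. Fixed; keep clear of it on the way to the box
- tape_roll: black insulating tape roll, 64 mm across and 20 mm high, lying on the plain right-hand deck of the box, loose, a bystander; origin at the centre of its underside
- spanner_13: steel combination spanner, 172 mm, lying in front of the box, loose, a bystander; origin at the centre of its underside
- coupler_b: steel quick air coupler, 60 mm long, lying at the left end of the box, loose, a bystander; origin at the centre of its underside
- bearing_a: steel ball bearing, 52 mm across and 15 mm high, lying behind the box, loose, a bystander; origin at the centre of its underside
- jar_nuts: white jar with a red lid, 70 mm across, 101 mm high, behind the box, loose, a bystander; origin at the centre of its underside
- grease_tin: round paint tin, 78 mm across, 78 mm high, behind the box, loose, a bystander; origin at the centre of its underside

How it is judged (in metres and radians):
On the way:
1. the unlocked flap is rocked by pressing its pad end down, so that its lip stands up (angle above 0.25 rad) (value of joint any of flap_1, flap_2, flap_3, flap_4 above 0.25 rad), for 0.1 s.
At the end, for the whole second after the job is handed in: the unlocked flap stands open at more than 1.4 rad (80 degrees), at rest, and the other three are shut (below 0.1 rad) (((value of joint flap_1 above 1.4 rad and velocity of joint flap_1 below 0.1 rad/s and value of joint each of flap_2, flap_3, flap_4 below 0.1 rad) or (value of joint flap_2 above 1.4 rad and velocity of joint flap_2 below 0.1 rad/s and value of joint each of flap_1, flap_3, flap_4 below 0.1 rad) or (value of joint flap_3 above 1.4 rad and velocity of joint flap_3 below 0.1 rad/s and value of joint each of flap_1, flap_2, flap_4 below 0.1 rad) or (value of joint flap_4 above 1.4 rad and velocity of joint flap_4 below 0.1 rad/s and value of joint each of flap_1, flap_2, flap_3 below 0.1 rad))); the robot touches nothing.
It fails at once if a flap was forced: more than 70 N between the fingers and a flap (contact force between the fingers and flap_1 above 70 N or contact force between the fingers and flap_2 above 70 N or contact force between the fingers and flap_3 above 70 N or contact force between the fingers and flap_4 above 70 N).
It fails at once if a flap was pinched: the fingers bore on its rubber top and on its metal plate at the same time ((contact force between the fingers and flap_1_c1 above 2 N and contact force between the fingers and flap_1_c0 above 2 N) or (contact force between the fingers and flap_2_c1 above 2 N and contact force between the fingers and flap_2_c0 above 2 N) or (contact force between the fingers and flap_3_c1 above 2 N and contact force between the fingers and flap_3_c0 above 2 N) or (contact force between the fingers and flap_4_c1 above 2 N and contact force between the fingers and flap_4_c0 above 2 N)).
It fails at once if a bystander was shifted or lifted by more than 30 mm (distance of any of tape_roll, spanner_13, coupler_b, bearing_a, jar_nuts, grease_tin from where it was at the start of the episode above 0.03 m).
It also fails if it takes over 58 s, if anything falls off the work surface, if the arm or the gripper's body presses on something with over 40 N, if the wrist force passes 120 N, or if a joint passes its speed limit or range.

## Robot

A 6-joint arm with a two-finger parallel gripper is mounted at the origin on a cart in front of the work surface, level with it; the furniture and walls round the work are solid. World frame = base frame: x ahead of the robot, y to its left, z up, the work surface at z = 0. Lengths are in m, angles in degrees, forces in N, time in s.
With the tool pointing down it reaches from about 0.4 to 0.825 m from the base axis. Payload 7 kg.
Tool frame: the origin (TCP) lies at the very end of the fingers, on their centre line; the grasp point (between the pads) lies 19 mm behind it; x points along the fingers, z is the direction in which the jaws open and shut, and the axes are right-handed (so a half turn about x gives the same grasp; the last joint's range is limited). The gripper opens to 88 mm and grips with 3 to 60 N. Pads are 19 mm wide; open, the fingers measure 130 mm over their backs; the gripper's body (78 mm by 193 mm) begins 47 mm behind the grasp point.
Start: joints at [83.027, 20.546, 0.682, 0, -70.136, -16.507], TCP at [0.269, 0.619, 0.227] pointing down, gripper open.
Joint ranges: [-176.03, 176.03], [-82.01, 121.73], [-58.28, 71.71], [-173.87, 95.51], [-174.79, -0.11], [-173.66, 173.66]. Speed limits (degrees/s): [136.94, 136.94, 172.46, 180, 180, 180].

## Interface

Orientations are given as [roll, pitch, yaw] about the fixed x, y, z axes, in that order (R = Rz(yaw) Ry(pitch) Rx(roll)).
In Python, from plant import * gives the robot as it stands.
- The arm moves only by the tool arm_command, never from a script. Its argument "commands" is one flat list of numbers, 5 for each row, row after row: the shift along the tool's x, y, z in mm, then the turn about the tool's x in degrees, then the opening in per cent of the stroke, from 0 (shut) to 100 (fully open). A call has 1 to 5 rows; each row shifts and turns the pose as measured when the row begins, along the tool's axes as they then stand; what a row does not reach is not made up. A row lasts 1/8 s, in which the tool goes at most 62.5 mm and 10.7 degrees, less where a joint would pass 70% of its speed; a pose out of reach is approached as far as the arm can. A call is refused whole if a number of a shift passes 62.5 or a number of a turn 10.7, either way. A call with a gripper value outside its range is refused whole. The fingers move at their own pace and stop on an object; the grip force is fixed at half the most. Time passes only in rows, so rows that do not move let the fingers close. It gives the time, the measured TCP pose, the force and the opening at its end, in the units of the state.
- get_obs(): the state, without advancing time (a new reading comes with each control period).
- snapshot(name): name is "scene" or "side" or "wrist"; returns a dict with "frame" (480x640x3 uint8, blue, green, red), "fov_y" (degrees; the focal length in pixels is half the picture's height over the tangent of half this angle, whatever the lens; pixels are square), "cx", "cy" (the principal point, pixels), "dist" ([k1, k2, p1, p2, k3] as OpenCV has them; the pictures are not rectified), "world_to_cam" (4x4, takes a point from world to camera coordinates). Camera axes: x right, y up, looking along -z (the intrinsics and any distortion apply to the point x, -y, -z); pixel columns grow to the right and rows downward; lengths in m; the calibration is good to about 2 mm. A picture is of the moment at which its call begins. There is no depth.
- close_job(): hands the job in, once; it reports no verdict.
The state is a dict: "clock": time; "joint_pos": joint angles; "qvel": joint speeds; "tau": joint torques, N m; "tool_pos": TCP position; "orientation": TCP orientation; "force": force on the tool from outside, world axes, zero at the start; "moment": the same for the moment, N m; "opening": finger opening in m.
Only numpy, scipy, OpenCV 4.12 (cv2) and the standard library are available. Lean on these libraries where they do the work, as an engineer would, in place of code of your own. Each camera call takes 0.05 s, during which the arm holds its last target. There are 200 camera calls.

## Working session

There is one attempt and no reset: what is moved stays moved. The work goes in short steps, Python scripts to look and compute and a tool call to move; the robot and the scene stay as the last step left them, time stands still between calls to the robot, and variables do not carry over. Pictures are saved under pics/ and viewed, about 8 in all and at most 12, crops included, and the job is handed in when it is done.

Besides the shell and the picture viewer there is one more tool, called after ">>>" by a JSON object that holds its "method" and its "body", one argument or row to a line. arm_command: Moves the arm, as the interface text tells. Its arguments: {"type":"object","properties":{"commands":{"type":"array"}},"required":["commands"]}

```bash
mkdir -p pics; ls; cat > h.py <<'E'
from plant import *
import numpy as np, cv2
def K(s):
    f=240/np.tan(np.radians(s['fov_y']/2)); return np.array([[f,0,s['cx']],[0,f,s['cy']],[0,0,1.]])
F=np.diag([1,-1,-1.])
def ray(s,px):
    p=cv2.undistortPoints(np.array(px,float).reshape(-1,1,2),K(s),np.array(s['dist'],float)).reshape(-1,2)
    W=np.array(s['world_to_cam']);R=W[:3,:3];o=-R.T@W[:3,3]
    return o,(np.c_[p,np.ones(len(p))]@F)@R
def plane(s,px,z):
    o,d=ray(s,px); return o+d*((z-o[2])/d[:,2])[:,None]
def proj(s,P):
    W=np.array(s['world_to_cam']);c=(np.array(P,float).reshape(-1,3)@W[:3,:3].T+W[:3,3])@F
    return cv2.projectPoints(c,np.zeros(3),np.zeros(3),K(s),np.array(s['dist'],float))[0].reshape(-1,2)
def yellow(s,lo=(20,100,90),hi=(36,255,255),amin=60):
    m=cv2.inRange(cv2.cvtColor(s['frame'],cv2.COLOR_BGR2HSV),lo,hi)
    n,l,st,c=cv2.connectedComponentsWithStats(m)
    return [(st[i],c[i]) for i in range(1,n) if st[i][4]>amin]
E
python3 - <<'E'
from h import *
o=get_obs();print(o)
for n in("scene","side","wrist"):
    s=snapshot(n);cv2.imwrite(f"pics/{n}0.png",s['frame'])
    W=np.array(s['world_to_cam']);print(n,s['fov_y'],s['dist'],-W[:3,:3].T@W[:3,3])
    for st,c in yellow(s):print(st,c,plane(s,[c],.065))
E
```

```text
pics
{'clock': 0.0, 'joint_pos': array([ 8.30296684e+01,  2.05920445e+01,  6.32149254e-01, -1.86090529e-02,
       -7.01363560e+01, -1.65063817e+01]), 'qvel': array([ 0.02776599, -0.05639529, -0.01697214, -0.00145652, -0.01965019,
       -0.10648211]), 'tau': array([-7.04717295e-04, -5.82710302e+01,  2.93055314e+01,  6.99729145e+00,
        7.01461133e-03, -1.67542430e-04]), 'tool_pos': array([0.26874659, 0.61864427, 0.22560823]), 'orientation': array([   6.20681625,   89.90217135, -107.27623483]), 'force': array([-0.85626237,  0.51223242, -0.68312701]), 'moment': array([-0.00952506,  0.00208556, -0.00587477]), 'opening': 0.08805086328210394}
scene 50.89327499273304 [0.0402235 0.        0.        0.        0.       ] [ 0.05259491 -0.53116974  0.92650699]
[228 139  24  20 310] [239.02580645 149.09677419] [[0.79261282 0.53096734 0.065     ]]
[ 48 148  35  22 458] [ 66.93886463 159.31441048] [[0.39321292 0.8185871  0.065     ]]
[ 53 200  31  72 616] [ 66.83766234 235.63798701] [[0.25196414 0.51526648 0.065     ]]
[ 82 250  19  17  89] [ 93.2247191 258.6741573] [[0.26201041 0.40013361 0.
[... 786 characters left out ...]
0.58208955 219.45522388] [[ 0.52332026 -0.15004609  0.065     ]]
[358 234  13  14 162] [363.66049383 240.58024691] [[ 0.50797474 -0.07170651  0.065     ]]
wrist 59.63757030647737 [-0.092845  0.        0.        0.        0.      ] [0.33484318 0.59079576 0.38478092]
[  0 169  44  68 750] [ 16.332      198.00533333] [[0.38233876 0.84058737 0.065     ]]
[  0 223  24  23 113] [ 10.84955752 236.15044248] [[0.35731068 0.86406579 0.065     ]]
[ 10 236  20  13  73] [ 20.53424658 241.91780822] [[0.34945135 0.85858539 0.065     ]]
[ 81 304  16  55 251] [ 86.58565737 328.65737052] [[0.25826619 0.84730984 0.065     ]]
[549 324  12  45 147] [555.71428571 350.47619048] [[0.07221999 0.47484012 0.065     ]]
```

View scene.

View pics/scene0.png

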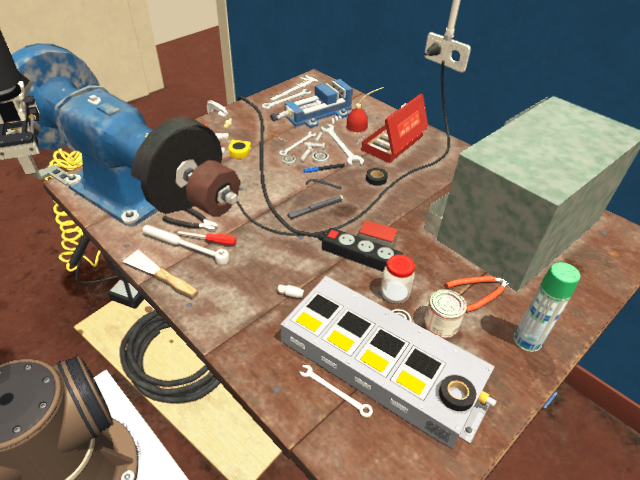

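View pics/side0.png

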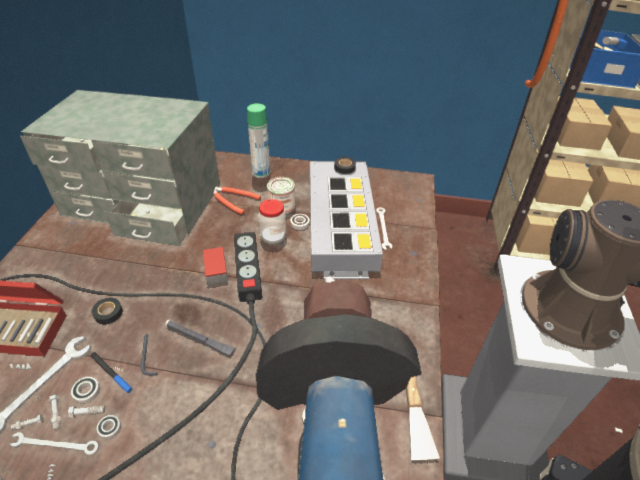

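```bash
cat >> h.py <<'E'
from scipy.spatial.transform import Rotation as Ro
PAD=np.array([[.5072,-.0726],[.5225,-.1508],[.5375,-.2293],[.5522,-.3065]])
ey=PAD[0]-PAD[3];ey/=np.linalg.norm(ey);ex=np.array([ey[1],-ey[0]])
O=PAD.mean(0)+.028*ex
def box(p): p=np.asarray(p)[:2]-O; return np.round(1e3*np.array([p@ex,p@ey]),1)
def w(x,y,z): return np.r_[O+x/1e3*ex+y/1e3*ey,z/1e3]
def rot(o): return Ro.from_euler('xyz',o['orientation'],degrees=True).as_matrix()
def to(x,y,z):  # shift in tool axes, mm, to box point
    o=get_obs();R=rot(o);d=R.T@(w(x,y,z)-o['tool_pos'])*1e3
    a=R.T@np.r_[ey,0]; t=np.degrees(np.arctan2(-a[1],a[2])); t=(t+90)%180-90
    print('t',round(o['clock'],2),'box',box(o['tool_pos']),'z',round(1e3*o['tool_pos'][2],1),'F',np.round(o['force'],1),'shift',d.round(1),'turn',round(t,1),'q6',o['joint_pos'][5].round(1))
E
python3 - <<'E'
from h import *
print(ex,ey,O)
s=snapshot("scene");d=snapshot("side")
for n,p,q,z in[("wheel",(180,168),None,.205),("wheeltop",(190,120),None,.32),("mop",(230,195),(338,300),.205),("jar",(400,266),(271,208),.101),("tin",(447,300),(281,186),.078),("tape",(458,389),(344,164),.082),("spray",(563,275),(257,107),.2)]:
    P=plane(s,[p],z)[0];print(n,P.round(3),box(P), plane(d,[q],z)[0].round(3) if q else '')
for p,z in [((420,370),.0),((258,385),.205),((340,340),.32),((308,285),.205),((365,285),.205)]:print(plane(d,[p],z)[0].round(3))
for f in(0,100,-100):print(w(0,f,0))
print(rot(get_obs()).round(3));to(-28,120,150)
E
```

```text
[0.98199147 0.18892525] [-0.18892525  0.98199147] [ 0.55734576 -0.18451009]
wheel [0.519 0.389 0.205] [ 70.6 570.9] 
wheeltop [0.563 0.382 0.32 ] [112.5 555.4] 
mop [0.545 0.228 0.205] [ 65.7 407.2] [0.535 0.24  0.205]
jar [ 0.744 -0.12   0.101] [195.   27.8] [ 0.748 -0.109  0.101]
tin [ 0.759 -0.241  0.078] [187.2 -93.8] [ 0.753 -0.236  0.078]
tape [ 0.595 -0.38   0.082] [  -0.  -199.5] [ 0.595 -0.372  0.082]
spray [ 0.873 -0.397  0.2  ] [ 270.4 -268. ] [ 0.871 -0.447  0.2  ]
[0.358 0.224 0.   ]
[0.629 0.422 0.205]
[0.516 0.401 0.32 ]
[0.593 0.216 0.205]
[0.492 0.197 0.205]
[ 0.55734576 -0.18451009  0.        ]
[ 0.53845324 -0.08631095  0.        ]
[ 0.57623829 -0.28270924  0.        ]
[[-0.     0.917 -0.398]
 [-0.001 -0.398 -0.917]
 [-1.     0.     0.001]]
t 0.25 box [-131.5  843.4] z 226.1 F [ 0.7 -0.6  0.1] shift [ 76.6 493.9 538.6] turn -34.4 q6 -16.5
```

View pics/wrist0.png

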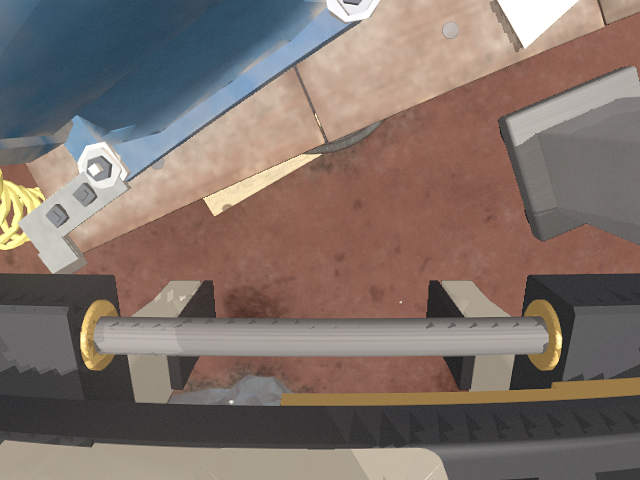

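>>> {"method": "arm_command", "body": {
  "commands": [-60,0,0,-10,0,-60,0,0,-10,0,-60,0,0,-10,0,-20,0,0,-5,0]
}}

```text
clock: 0.75
tool_pos: [0.2687, 0.6178, 0.4286]
orientation: [-24.9, 89.6, -102.3]
force: [0.3, 0.2, -0.3]
opening: 0.0532
```

```bash
python3 -c "
from h import *
to(-28,120,400);print(get_obs())"
```

```text
t 0.75 box [-131.8  842.4] z 428.6 F [ 0.3  0.2 -0.3] shift [ 33.3  82.4 725. ] turn 1.7 q6 19.6
{'clock': 0.75, 'joint_pos': array([ 8.30078394e+01,  1.80693223e+01,  2.25261003e+01, -4.04581363e-02,
       -9.48914225e+01,  1.95810328e+01]), 'qvel': array([  0.08676051,   2.41529384,  18.66568517,  -1.56785389,
       -20.1958999 ,  40.41828151]), 'tau': array([ 3.31080775e-02, -5.75966799e+01,  3.11568832e+01,  7.74058163e+00,
        1.22240977e-01, -6.55036066e-01]), 'tool_pos': array([0.26874178, 0.61781759, 0.42859018]), 'orientation': array([ -24.88306473,   89.56348905, -102.29089564]), 'force': array([ 0.34928784,  0.18526377, -0.30689248]), 'moment': array([ 0.05575534, -0.07888557, -0.02586575]), 'opening': 0.0532320944177708}
```

>>> {"method": "arm_command", "body": {
  "commands": [0,6,61,1,0,0,6,61,0,0,0,7,61,0,0,0,7,61,0,0,0,7,61,0,0]
}}

```text
clock: 1.38
tool_pos: [0.3641, 0.3233, 0.4294]
orientation: [-22.6, 89.5, -100.6]
force: [1.3, -0.1, 0.2]
opening: 0.0037
```

```bash
python3 -c "
from h import *
to(-28,120,400)"
```

```text
t 1.38 box [-93.8 535.2] z 429.4 F [ 1.3 -0.1  0.2] shift [ 32.4  58.4 416.1] turn 1.0 q6 37.0
```

>>> {"method": "arm_command", "body": {
  "commands": [0,9,61,1,0,0,9,61,0,0,0,8,61,0,0,0,8,61,0,0,10,8,60,0,0]
}}

```text
clock: 2.0
tool_pos: [0.4631, 0.0277, 0.4236]
orientation: [27.4, 89.7, -51.5]
force: [0.6, 0.9, -0.1]
opening: 0.0003
```

```bash
python3 -c "
from h import *
to(-28,120,120)"
```

```text
t 2.0 box [-52.5 226.2] z 423.6 F [ 0.6  0.9 -0.1] shift [304.2  23.4 104.8] turn 0.2 q6 72.9
```

>>> {"method": "arm_command", "body": {
  "commands": [45,6,42,0,0,45,6,42,0,0,58,6,18,0,0,58,4,3,0,0,45,1,0,0,0]
}}

```text
clock: 2.62
tool_pos: [0.5101, -0.08, 0.17]
orientation: [69.2, 89.2, -10.1]
force: [1.0, -0.5, 0.3]
opening: 0.0003
```

```bash
python3 - <<'E'
from h import *
to(-28,120,80)
s=snapshot("wrist");cv2.imwrite("pics/w1.png",s['frame'])
for i in range(4):print(proj(s,np.r_[PAD[i],.065]))
for st,c in yellow(s):print(st,c,box(plane(s,[c],.065)[0]))
E
```

```text
t 2.62 box [-26.6 111.6] z 170.0 F [ 1.  -0.5  0.3] shift [90.  -2.5 -8.9] turn -0.2 q6 87.3
[[308.59087355 238.87740686]]
[[429.4010186  237.88000352]]
[[545.18279497 237.38486913]]
[[648.2628861  236.97592265]]
[ 392  214   74   42 2888] [428.49688366 234.50554017] [-25.5  40.4]
[ 509  214   69   41 2632] [542.31648936 233.59460486] [-25.3 -37.8]
[615 214  25  40 867] [628.33564014 234.56978085] [ -26.3 -102.4]
[ 274  216   35   42 1006] [293.88767396 235.18091451] [-25.5 129. ]
[300 322   5  23  82] [302.1097561  333.23170732] [-96.5 124.7]
```

View pics/w1.png

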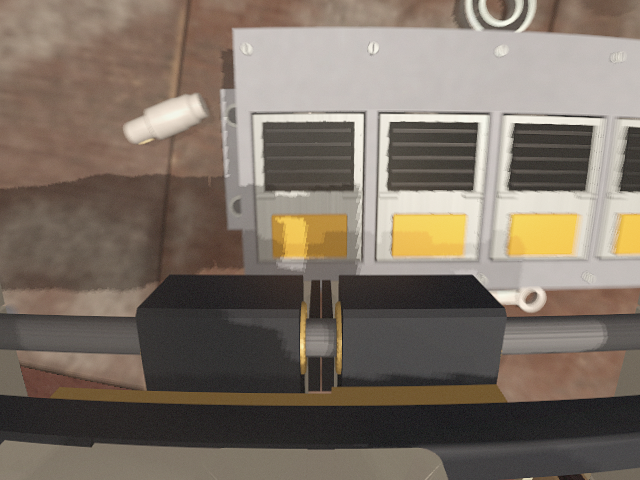

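>>> {"method": "arm_command", "body": {
  "commands": [50,-2,8,0,0,33,0,0,0,0,10,0,0,0,0,0,0,0,0,0]
}}

```text
clock: 3.18
tool_pos: [0.5086, -0.0884, 0.0719]
orientation: [52.7, 89.6, -26.6]
force: [0.8, -0.0, 0.8]
opening: 0.0002
```

```bash
python3 -c "
from h import *
to(-28,120,66)"
```

```text
t 3.17 box [-29.7 103.6] z 71.9 F [ 0.8 -0.   0.8] shift [  5.8   1.7 -16.4] turn -0.2 q6 88.3
```

>>> {"method": "arm_command", "body": {
  "commands": [0,2,-16,0,0,5,0,0,0,0,2,0,0,0,0,1,0,0,0,0]
}}

```text
clock: 3.68
tool_pos: [0.5106, -0.0701, 0.068]
orientation: [72.1, 89.2, -7.1]
force: [-0.8, -0.0, -0.1]
opening: 0.0005
```

```bash
python3 -c "
from h import *
to(-28,120,66)"
```

```text
t 3.67 box [-24.3 121.2] z 68.0 F [-0.8 -0.  -0.1] shift [ 2.  -3.8  1.2] turn -0.1 q6 86.2
```

>>> {"method": "arm_command", "body": {
  "commands": [2,-4,0,0,0,2,0,0,0,0]
}}

```text
clock: 3.92
tool_pos: [0.5061, -0.0711, 0.0642]
orientation: [71.4, 89.2, -7.9]
force: [-8.2, 3.2, 16.1]
opening: 0.0004
```

>>> {"method": "arm_command", "body": {
  "commands": [2,0,0,0,0]
}}

```text
clock: 4.05
tool_pos: [0.5061, -0.0712, 0.0635]
orientation: [70.4, 89.2, -8.8]
force: [-10.5, 6.3, 29.3]
opening: 0.0002
```

>>> {"method": "arm_command", "body": {
  "commands": [2,0,0,0,0]
}}

```text
clock: 4.18
tool_pos: [0.5061, -0.0712, 0.0634]
orientation: [70.0, 89.2, -9.2]
force: [-11.9, 5.3, 29.9]
opening: 0.0004
```

>>> {"method": "arm_command", "body": {
  "commands": [-12,0,0,0,0,0,0,40,0,0,0,0,40,0,0,0,0,0,0,0]
}}

```text
clock: 4.68
tool_pos: [0.5222, -0.1515, 0.0777]
orientation: [71.4, 89.0, -7.7]
force: [-1.0, 1.6, -0.5]
opening: 0.0003
```

```bash
python3 -c "
from h import *
to(-28,40,67)"
```

```text
t 4.67 box [-28.3  39.1] z 77.7 F [-1.   1.6 -0.5] shift [10.7  0.2 -1. ] turn 0.0 q6 96.1
```

>>> {"method": "arm_command", "body": {
  "commands": [10,0,0,0,0,2,0,0,0,0]
}}

```text
clock: 4.92
tool_pos: [0.5216, -0.1513, 0.0648]
orientation: [71.2, 89.1, -8.0]
force: [-3.4, -1.5, 4.8]
opening: -0.0
```

>>> {"method": "arm_command", "body": {
  "commands": [2,0,0,0,0,2,0,0,0,0]
}}

```text
clock: 5.18
tool_pos: [0.5215, -0.1513, 0.0636]
orientation: [61.3, 89.1, -17.6]
force: [-10.8, -0.5, 27.5]
opening: 0.0004
```

>>> {"method": "arm_command", "body": {
  "commands": [2,0,0,0,0]
}}

```text
clock: 5.3
tool_pos: [0.5215, -0.1513, 0.0637]
orientation: [57.3, 89.0, -21.5]
force: [-8.2, -0.7, 23.0]
opening: 0.0005
```

>>> {"method": "arm_command", "body": {
  "commands": [-12,0,0,0,0,0,0,40,0,0,0,0,40,0,0,0,0,0,0,0]
}}

```text
clock: 5.8
tool_pos: [0.5389, -0.2285, 0.0786]
orientation: [59.7, 88.9, -18.7]
force: [-0.3, -0.5, -0.1]
opening: 0.0003
```

```bash
python3 -c "
from h import *
to(-28,-40,67)"
```

```text
t 5.8 box [-26.5 -39.7] z 78.6 F [-0.3 -0.5 -0.1] shift [11.6 -1.7  0.2] turn 0.7 q6 105.0
```

>>> {"method": "arm_command", "body": {
  "commands": [11,-2,0,0,0,2,0,0,0,0]
}}

```text
clock: 6.05
tool_pos: [0.5365, -0.2277, 0.0646]
orientation: [60.2, 88.9, -18.2]
force: [-1.9, 0.2, 2.0]
opening: 0.0002
```

>>> {"method": "arm_command", "body": {
  "commands": [2,0,0,0,0,2,0,0,0,0]
}}

```text
clock: 6.3
tool_pos: [0.5365, -0.2268, 0.0605]
orientation: [58.3, 89.0, -19.9]
force: [-1.4, -1.7, 1.5]
opening: 0.0004
```

>>> {"method": "arm_command", "body": {
  "commands": [2,0,0,0,0]
}}

```text
clock: 6.42
tool_pos: [0.5365, -0.2267, 0.0585]
orientation: [58.0, 88.9, -20.3]
force: [-1.0, -1.7, 1.1]
opening: 0.0006
```

>>> {"method": "arm_command", "body": {
  "commands": [5,0,0,0,0,5,0,0,0,0,3,0,0,0,0]
}}

```text
clock: 6.8
tool_pos: [0.5374, -0.2264, 0.045]
orientation: [60.1, 88.9, -18.2]
force: [-0.7, 0.3, 2.0]
opening: 0.0004
```

```bash
python3 - <<'E'
from h import *
to(-28,-40,46)
a=snapshot("scene")['frame'][250:450,250:530];b=snapshot("side")['frame'][130:290,270:420]
cv2.imwrite("pics/p3.png",np.hstack([cv2.resize(a,(400,286)),cv2.resize(b,(268,286))]))
E
```

```text
t 6.8 box [-27.5 -37.4] z 45.0 F [-0.7  0.3  2. ] shift [-1.  -0.5  2.6] turn 0.9 q6 104.9
```

View pics/p3.png

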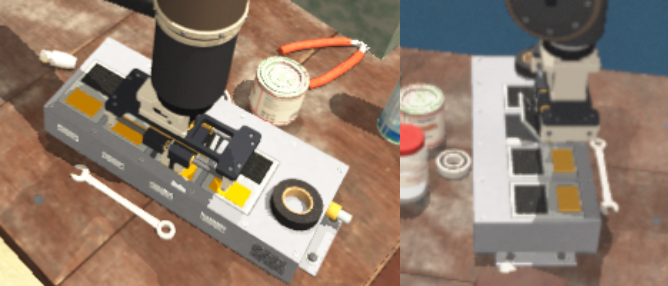

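>>> {"method": "arm_command", "body": {
  "commands": [-45,0,0,0,0,-55,0,0,0,0,0,50,2,0,0,0,50,0,0,0,0,0,0,0,0]
}}

```text
clock: 7.52
tool_pos: [0.6355, -0.2067, 0.1494]
orientation: [62.5, 88.9, -15.9]
force: [-2.0, -0.6, -1.2]
opening: 0.0004
```

```bash
python3 - <<'E'
from h import *
to(76,-40,76)
s=snapshot("side")['frame'][130:290,270:420]
w_=snapshot("wrist")['frame']
cv2.imwrite("pics/p4.png",np.hstack([cv2.resize(w_,(400,300)),cv2.resize(s,(320,300))]))
E
```

```text
t 7.53 box [ 72.5 -36.6] z 149.4 F [-2.  -0.6 -1.2] shift [73.4  2.2  2.9] turn 0.8 q6 102.7
```

View pics/p4.png

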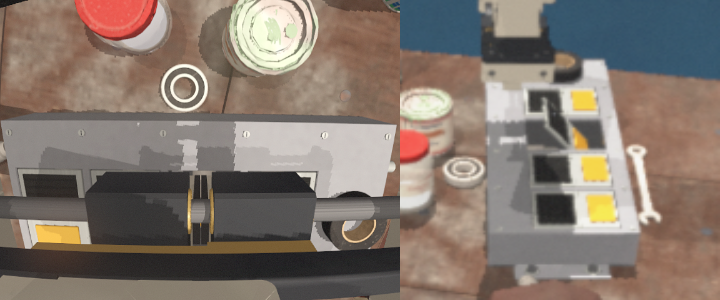

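>>> {"method": "arm_command", "body": {
  "commands": [40,3,3,0,0,30,0,0,0,0,3,0,0,0,0]
}}

```text
clock: 8.0
tool_pos: [0.6348, -0.2105, 0.0753]
orientation: [63.5, 89.1, -14.9]
force: [0.1, -0.5, -0.9]
opening: 0.0005
```

```bash
python3 -c "
from h import *
to(40,-40,76)"
```

```text
t 8.0 box [ 71.1 -40.2] z 75.3 F [ 0.1 -0.5 -0.9] shift [ -1.2 -31.1  -0.5] turn 0.7 q6 102.9
```

Push towards −x (tool −y) in modest steps.

>>> {"method": "arm_command", "body": {
  "commands": [0,-8,0,0,0,0,-8,0,0,0,0,-8,0,0,0]
}}

```text
clock: 8.38
tool_pos: [0.6103, -0.2161, 0.0779]
orientation: [64.2, 88.9, -14.2]
force: [-0.9, -0.7, -0.1]
opening: 0.0001
```

>>> {"method": "arm_command", "body": {
  "commands": [0,-8,0,0,0,0,-8,0,0,0]
}}

```text
clock: 8.62
tool_pos: [0.5949, -0.2197, 0.0796]
orientation: [65.6, 88.6, -12.8]
force: [1.1, 0.4, 1.0]
opening: 0.0005
```

```bash
python3 -c "
from h import *
to(12,-40,76)"
```

```text
t 8.62 box [ 30.2 -41.6] z 79.6 F [1.1 0.4 1. ] shift [  3.2 -18.3  -1.9] turn 0.7 q6 103.9
```

>>> {"method": "arm_command", "body": {
  "commands": [1,-6,0,0,0,1,-6,0,0,0,1,-4,0,0,0]
}}

```text
clock: 9.0
tool_pos: [0.5779, -0.2232, 0.0764]
orientation: [65.9, 88.6, -12.5]
force: [0.4, -0.2, 0.6]
opening: 0.0004
```

```bash
python3 - <<'E'
from h import *
to(10,-40,76)
s=snapshot("side")['frame'][130:290,270:420];a=snapshot("scene")['frame'][250:450,250:530]
cv2.imwrite("pics/p5.png",np.hstack([cv2.resize(a,(430,307)),cv2.resize(s,(320,307))]))
E
```

```text
t 9.0 box [ 12.9 -41.9] z 76.4 F [ 0.4 -0.2  0.6] shift [ 0.3 -2.9 -1.9] turn 0.7 q6 104.3
```

View pics/p5.png

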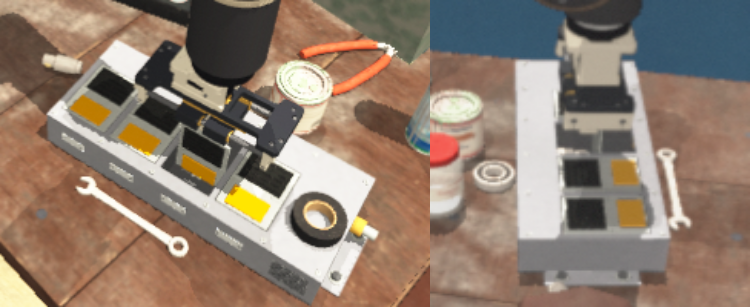

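>>> {"method": "arm_command", "body": {
  "commands": [0,-3,0,0,0,0,-3,0,0,0]
}}

```text
clock: 9.35
tool_pos: [0.5757, -0.2239, 0.0768]
orientation: [68.5, 88.3, -9.9]
force: [11.3, 3.1, -3.3]
opening: 0.0004
```

>>> {"method": "arm_command", "body": {
  "commands": [0,-3,0,0,0]
}}

```text
clock: 9.48
tool_pos: [0.5757, -0.224, 0.0772]
orientation: [70.1, 87.9, -8.3]
force: [7.2, 1.7, -3.8]
opening: 0.0004
```

>>> {"method": "arm_command", "body": {
  "commands": [0,-3,0,0,0]
}}

```text
clock: 9.6
tool_pos: [0.5758, -0.2242, 0.0778]
orientation: [71.2, 87.6, -7.2]
force: [7.9, 2.7, -3.1]
opening: 0.0003
```

```bash
python3 - <<'E'
from h import *
to(10,-40,76)
s=snapshot("side")['frame'][130:290,270:420];a=snapshot("scene")['frame'][250:450,250:530]
cv2.imwrite("pics/p6.png",np.hstack([cv2.resize(a,(430,307)),cv2.resize(s,(320,307))]))
E
```

```text
t 9.6 box [ 10.7 -42.5] z 77.8 F [ 7.9  2.7 -3.1] shift [ 1.7 -0.7 -2.5] turn 0.8 q6 104.6
```

>>> {"method": "arm_command", "body": {
  "commands": [0,15,0,0,0,0,35,0,0,0,-50,10,0,0,0,-60,0,0,0,0,-60,0,0,0,0]
}}

```text
clock: 10.32
tool_pos: [0.6281, -0.2098, 0.2465]
orientation: [67.8, 88.6, -10.5]
force: [2.3, 0.1, -0.4]
opening: 0.0003
```

```bash
python3 - <<'E'
from h import *
to(10,-40,76)
S=snapshot("side");A=snapshot("scene")
# predicted lip position of flap 3 at several angles (lip top-edge point; plate 4 mm, pin 2 mm below top)
for t in(1.3,1.4,1.5,1.66):
    P=w(52*np.cos(t)-2*np.sin(t),-40,60+52*np.sin(t)+2*np.cos(t));print(t,proj(A,P).round(1),proj(S,P).round(1))
P=[w(0,-40+d,62) for d in(-35,35)];print(proj(A,P).round(1))
cv2.imwrite("pics/p7.png",np.hstack([cv2.resize(A['frame'][280:420,300:450],(428,400)),cv2.resize(S['frame'][150:270,300:400],(333,400))]))
E
```

```text
t 10.32 box [ 64.7 -38.2] z 246.5 F [ 2.3  0.1 -0.4] shift [169.2 -58.5  -0.5] turn 0.8 q6 103.1
1.3 [[386.9 332.7]] [[344.5 186.6]]
1.4 [[385.7 334.2]] [[346.5 186.3]]
1.5 [[384.4 335.8]] [[348.4 186.2]]
1.66 [[382.3 338.8]] [[351.6 186.3]]
[[396.5 360. ]
 [366.  342.3]]
```

View pics/p7.png

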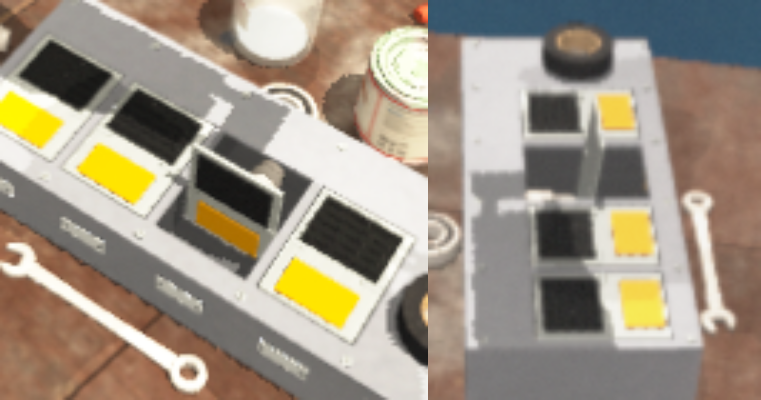

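>>> {"method": "arm_command", "body": {
  "commands": [0,0,0,0,0,0,0,0,0,0]
}}

```text
clock: 10.68
tool_pos: [0.6319, -0.2107, 0.2532]
orientation: [67.2, 87.9, -11.1]
force: [0.8, 0.1, -1.0]
opening: 0.0008
```

```bash
python3 -c "
from plant import *
o=get_obs();print(o['tool_pos'],o['force']);print(close_job())"
```

```text
[ 0.63189194 -0.2107384   0.25322246] [ 0.79562338  0.07183882 -1.00591132]
the job is handed in; nothing more can be done
None
```

Flap 3 was the unlocked one. It now stands fully open against its stop, and I handed the job in at about 10.7 s of the 58 s allowed.

- **Finding it:** I pressed pads 1 and 2 gently. Both stayed firm, with about 30 N at 1.6 mm on pad 1 and about 27 N at 1.4 mm on pad 2, so I left them. Pad 3 gave way under about 2 N. I did not press pad 4.
- **Opening it:** I pressed pad 3 down 20 mm so that its lip rose. I then pushed the lip over from behind until the force rose to about 11 N, which I took as the stop.
- **Last checks:** With the arm clear (fingertips 0.25 m above the bench, wrist force near zero), both camera views show flap 3 upright. Its lip edge matches an angle of roughly 1.6 rad. In both views the other three flaps look shut, and the tape roll, spanner, tin, jar and bearing look unmoved by eye; I did not measure them or look for the coupler in that last picture.
- **What disagreed:** Pad positions from the cameras differed by up to about 3 mm, which did not matter. On the first approach to pad 1 I gave one sideways move the wrong sign and ended 16 mm off. I corrected that before touching anything.

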